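Bring the oldest tea box to the front of the rack

ROBOT

A 7-joint arm with a two-finger parallel gripper is mounted at the origin on the work surface; the furniture and walls round the work are solid. World frame = base frame: x ahead of the robot, y to its left, z up, the work surface at z = 0. Lengths are in m, angles in rad, forces in N, time in s.
With the tool pointing down it reaches from about 0.4 to 0.875 m from the base axis. Payload 4.4 kg.
Tool frame: the origin (TCP) lies between the finger pads; the fingertips stand 22 mm ahead of it and the grasp point (between the pads) lies 3 mm ahead of it; z points along the fingers, y is the line along which they close (so a half turn about z gives the same grasp; the last joint's range is limited). The gripper opens to 85 mm and grips with 20 to 120 N. Pads are 22 mm wide; open, the fingers measure 114 mm over their backs; the gripper's body (76 mm by 85 mm) begins 54 mm behind the grasp point. The pads swing forward as they close: fully open they stand 13 mm farther back than shut.
Start: joints at [1.237, 0.628, 0.038, 1.517, -0.027, 0.996, -0.02], TCP at [0.172, -0.627, 0.226] pointing down, gripper open.
Joint ranges: [-3.06, 3.06], [-0.37, 2.12], [-1.25, 1.32], [0.18, 2.47], [-1.1, 4.24], [0.23, 1.98], [-2.94, 2.94]. Speed limits (rad/s): [2.57, 2.57, 3.14, 3.14, 3.14, 3.14, 3.14].

INTERFACE

Orientations are given as a 3x3 rotation matrix whose columns are the frame's x, y, z axes.
In Python, from plant import r gives the robot as it stands.
- The arm moves only by the tool apply_moves, never from a script. Its argument "targets" is a list of rows, each an object of numbers: "gripper": the finger opening in mm, from 0 to 85.4; "tx", "ty", "tz": the shift along the tool's x, y, z in units of 25 mm (1.0 is 25 mm); "turn": the turn about the tool's z in units of 8 degrees (1.0 is 8 degrees). A call has 1 to 12 rows; each row is the pose to reach, as a shift and turn from the pose commanded when the call began, along the tool's axes at that moment; what a row does not reach only later rows make up. A row lasts 1/8 s, in which the tool goes at most 62.5 mm and 10.7 degrees, less where a joint would pass 70% of its speed; a pose out of reach is approached as far as the arm can. A call with a gripper value outside its range is refused whole. The fingers move at their own pace and stop on an object; "newtons" is the grip in N (left out, the last holds). Time passes only in rows, so rows that repeat a pose let the fingers close. It gives the time, the measured TCP pose, the force, the opening and the grip force at its end, in the units of the state.
- r.observe(): the state, without advancing time (a new reading comes with each control period).
- r.camera(name): name is "side" or "top" or "wrist"; returns the picture (384x512x3 uint8, red, green, blue); there is no depth.
- r.calibration(name): a dict with "fx", "fy", "cx", "cy" (pixels), "view" (4x4, takes a point from world to camera coordinates); the wrist camera has in their place "tool_from_camera" (4x4, takes a point from camera to tool coordinates, whose origin is the TCP and whose axes are the flange's). Camera axes: x right, y down, z forward; pixel columns grow to the right and rows downward; lengths in m; the calibration is good to about 2 mm. A picture is of the moment at which its call begins: read the wrist's pose just before it. calibration takes no time and is no camera call.
- r.finish_job(): hands the job in; it is judged then, once.
The state is a dict: "t": time; "qpos": joint angles; "dq": joint speeds; "joint_efforts": joint torques, N m; "position": TCP position; "tool_rot": TCP orientation; "force": force on the tool from outside, world axes, zero at the start; "torque": the same for the moment, N m; "grip_width": opening from 0.0 (shut) to 1.0 (fully open); "finger_force": force on a finger pad.
Only numpy, scipy, OpenCV 4.12 (cv2) and the standard library are available. Lean on these libraries where they do the work, as an engineer would, in place of code of your own. Each camera call takes 0.05 s, during which the arm holds its last target. There are 200 camera calls.

TASK

The red tea box at the back of the rack is the oldest stock and should be used first. Without disturbing it, first clear the blue and the yellow box from in front of it and lay both flat, side by side, on the wooden chopping board; then move the red box to the front place of the rack, and only after that put the other two back behind it, yellow in the middle and blue at the back. Each box ends lying flat, centred on its green inlay and square across the rack; keep every box level as you carry it and leave the honey jar and the mug alone.

Things in the scene. Friction and masses are not known exactly. Their poses are not given: they have to be found in the camera images.
- red_box_center (a point): Orange-red and cream card tea box lying flat, 66 (x) x 150 (y) x 36 (z) mm, 0.09 kg; it starts on the back inlay of the rack. The point is its centre, 18 mm above its underside; x runs across the narrow side (grip it there), y along its length, z up.
- yellow_box_center (a point): Yellow card tea box lying flat, 62 (x) x 138 (y) x 30 (z) mm, 0.09 kg; it starts on the front or the middle inlay. The point is its centre, 15 mm above its underside; axes as for the red box.
- blue_box_center (a point): Blue and white card tea box lying flat, 60 (x) x 128 (y) x 22 (z) mm, 0.09 kg; it starts on the front or the middle inlay. The point is its centre, 11 mm above its underside; axes as for the red box.
- tea_rack: Fixed dark wood rack, board 296 (x) x 210 (y) mm, top 10 mm above the origin, with 3 flush green inlays 78 x 166 mm at x = -100 (front), 0 (middle), +100 mm (back), y = 0; no fences between. Origin: centre of the underside; x from the front (robot side) to the back, y left. Boxes lie with their y along its y (either way). Side rails 30 mm high at y = +-101 mm; 76 mm brass-topped posts at the back corners.
- side_board: Fixed wooden chopping board flat on the worktop to the robot's right, 210 (x) x 300 (y) x 22 (z) mm; it is the side area for the cleared boxes. Origin: the centre of its underside; its top is 22 mm above it; y along its length.
- honey_jar_center (a point): Honey jar with a green cap, diameter 52 mm, 98 mm high, loose, standing to the left of the rack; leave it alone. The point is its centre.
- mug_center (a point): Tall pale green mug, body diameter 84 mm, 128 mm high, with a ring handle, loose, standing to the left; leave it alone. The point is the centre of its body.

How it is judged:
By the outcome, as a careful person would: the job done as asked, in the order asked, and still so for the second after the job is handed in, with the robot touching nothing.
It also fails if it takes over 112 s, if anything falls off the work surface, if the arm or the gripper's body presses on something with over 40 N, if the wrist force passes 120 N, or if a joint passes its speed limit or range.

## Working session

There is one attempt and no reset: what is moved stays moved. The work goes in short steps, Python scripts to look and compute and a tool call to move; the robot and the scene stay as the last step left them, time stands still between calls to the robot, and variables do not carry over. Pictures are saved under pics/ and viewed, at most 14 in all, crops included, and the job is handed in when it is done.

Besides the shell and the picture viewer there is one more tool, called after "Request:" in YAML: its name, and indented under it one key for each argument. apply_moves: Moves the arm, as the interface text tells. Its arguments: {"type":"object","properties":{"targets":{"type":"array"},"newtons":{"type":"number"}},"required":["targets"]}

```bash
mkdir -p pics; python3 - <<'E'
from plant import r
import cv2,numpy as np
np.set_printoptions(precision=4,suppress=True)
for n in("top","side"):
    cv2.imwrite(f"pics/{n}0.png",r.camera(n)[...,::-1]); print(n,r.calibration(n))
o=r.observe();print(o)
E
```

```text
top {'fx': 366.85476280874695, 'fy': 366.85476280874695, 'cx': 254.68350700273527, 'cy': 194.94847901832082, 'view': array([[ 0.0146, -0.9998, -0.0132,  0.0113],
       [-0.9969, -0.0135, -0.0769,  0.4888],
       [ 0.0767,  0.0143, -0.997 ,  1.187 ],
       [ 0.    ,  0.    ,  0.    ,  1.    ]])}
side {'fx': 480.8539094024495, 'fy': 480.8539094024495, 'cx': 252.19299375843184, 'cy': 202.32001084213877, 'view': array([[ 0.9979, -0.0578,  0.0278, -0.4662],
       [ 0.0014, -0.4131, -0.9107,  0.0705],
       [ 0.0641,  0.9089, -0.4122,  1.2003],
       [ 0.    ,  0.    ,  0.    ,  1.    ]])}
{'t': 0.1, 'qpos': array([ 1.2372,  0.6293,  0.0384,  1.5183, -0.027 ,  0.9963, -0.02  ]), 'dq': array([-0.0004, -0.0017,  0.0005, -0.0035,  0.0002, -0.0006, -0.    ]), 'joint_efforts': array([  0.0027, -56.4535,   1.2305, -19.3973,   0.0114,   0.0055,
        -0.    ]), 'position': array([ 0.1719, -0.6263,  0.2251]), 'tool_rot': array([[ 0.9643,  0.2647, -0.0005],
       [ 0.2647, -0.9643,  0.0017],
       [-0.    , -0.0017, -1.    ]]), 'force': array([-0.2579,  0.1616, -0.0659]), 'torque': array([ 0.042 ,  0.0247, -0.0427]), 'finger_force': 0.0, 'grip_width': 0.9979896734154847}
```

View pics/top0.png

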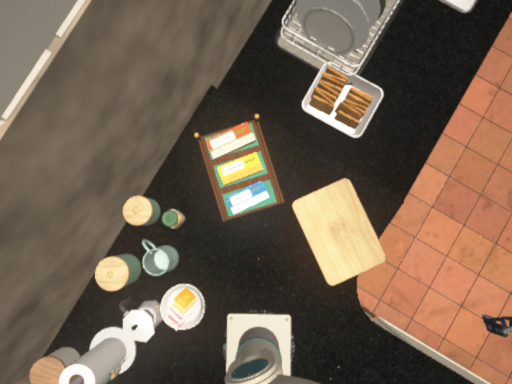

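View pics/side0.png

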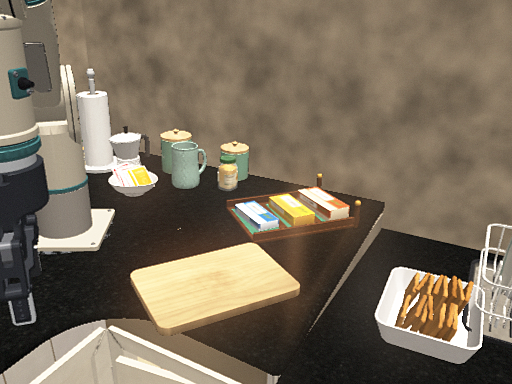

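The top view shows blue in front (249,198), yellow in the middle (242,168) and red at the back (233,140). The chopping board's centre is about (338,231) and the jar is at (173,218). I'll convert these to world positions.

```bash
cat > h.py <<'E'
from plant import r
import cv2,numpy as np
np.set_printoptions(precision=4,suppress=True)
def cam(name,o=None):
    c=r.calibration(name)
    if name=="wrist":
        o=o or r.observe(); W=np.eye(4);W[:3,:3]=o["tool_rot"];W[:3,3]=o["position"]
        M=W@c["tool_from_camera"]
    else: M=np.linalg.inv(c["view"])
    return c,M
def p2w(cm,uv,z):
    c,M=cm; uv=np.atleast_2d(np.asarray(uv,float))
    d=np.c_[(uv[:,0]-c["cx"])/c["fx"],(uv[:,1]-c["cy"])/c["fy"],np.ones(len(uv))]@M[:3,:3].T
    return M[:3,3]+d*((z-M[2,3])/d[:,2])[:,None]
def w2p(cm,P):
    c,M=cm; q=(np.atleast_2d(P)-M[:3,3])@M[:3,:3]
    return np.c_[c["fx"]*q[:,0]/q[:,2]+c["cx"],c["fy"]*q[:,1]/q[:,2]+c["cy"]]
def go(xy,yaw=None,z=None):
    """needed shift in move units from current measured pose; yaw = desired world angle of tool x axis (rad)"""
    o=r.observe();R=o["tool_rot"];d=np.array([xy[0],xy[1],o["position"][2] if z is None else z])-o["position"]
    u=R.T@d/0.025; t=None
    a=np.arctan2(R[1,0],R[0,0])
    if yaw is not None:
        e=(yaw-a+np.pi/2)%np.pi-np.pi/2; t=-np.degrees(e)/8*np.sign(-R[2,2])
    print("pos",o["position"],"yaw",round(a,4),"shift",u.round(3),"turn",t,"q7",o["qpos"][6],"t",o["t"])
E
python3 - <<'E'
from h import *
c=cam("top")
for n,uv,z in[("rack corners",[(197,135),(258,120),(284,204),(222,220)],.01),("boxes",[(249,198),(242,168),(233,140)],.04),("board c",[(293,203),(346,180),(384,258),(331,283)],.022),("jar cap",[(173,218)],.098),("mug",[(160,260)],.128)]:
    print(n,p2w(c,uv,z)[:,:2].tolist())
print(r.calibration("wrist"))
E
```

```text
rack corners [[0.6886980557917579, 0.2150833488522474], [0.7422773486646836, 0.010801745883880035], [0.4606113478666512, -0.07895676816825484], [0.40495293251845144, 0.12485655172889805]]
boxes [[0.47683508366352495, 0.03604624292967099], [0.5742198627910982, 0.060336429646363744], [0.6661863498949521, 0.0913697602342791]]
board c [[0.4636519712430161, -0.10752410598635506], [0.5415480699301776, -0.28053061369213156], [0.2903267587309267, -0.4013825498453184], [0.20817904735874282, -0.231033652403248]]
jar cap [[0.408250085632924, 0.2663436341233705]]
mug [[0.2833889023973071, 0.2938896277647451]]
{'fx': 293.60974581613715, 'fy': 293.60974581613715, 'cx': 259.0291708264276, 'cy': 189.45285863065502, 'tool_from_camera': array([[ 0.001 , -0.9518, -0.3068,  0.0785],
       [ 1.    ,  0.0012, -0.0004, -0.0009],
       [ 0.0007, -0.3068,  0.9518, -0.1482],
       [ 0.    ,  0.    ,  0.    ,  1.    ]])}
```

```bash
python3 -c "
from h import *
go((0.56,0.11),0.31+np.pi/2,0.28)"
```

```text
pos [ 0.1719 -0.6263  0.2251] yaw 0.2679 shift [ 22.765 -24.295  -2.155] turn 10.948255234345961 q7 -0.019976415730040355 t 0.1
```

Request:
apply_moves:
  targets:
    - {"tx": 2.3, "ty": -2.4, "tz": -2.2, "turn": -1.1, "gripper": 85}
    - {"tx": 4.4, "ty": -4.6, "tz": -2.2, "turn": -2.2}
    - {"tx": 6.5, "ty": -7, "tz": -2.2, "turn": -3.3}
    - {"tx": 8.5, "ty": -9, "tz": -2.2, "turn": -4.4}
    - {"tx": 10.5, "ty": -11.2, "tz": -2.2, "turn": -5.5}
    - {"tx": 12.5, "ty": -13.3, "tz": -2.2, "turn": -6.6}
    - {"tx": 14.5, "ty": -15.4, "tz": -2.2, "turn": -7.7}
    - {"tx": 16.5, "ty": -17.5, "tz": -2.2, "turn": -8.8}
    - {"tx": 18.5, "ty": -19.6, "tz": -2.2, "turn": -9.9}
    - {"tx": 20.5, "ty": -21.8, "tz": -2.2, "turn": -11}
    - {"tx": 22.2, "ty": -23.7, "tz": -2.2, "turn": -11.55}
    - {"tx": 22.8, "ty": -24.3, "tz": -2.2, "turn": -11.55}

```text
invalid input
```

Request:
apply_moves:
  targets:
    - {"tx": 0}
    - {"tx": 0}

```text
invalid input
```

```bash
python3 - <<'E'
from h import *
go((0.56,0.11),0.31+np.pi/2,0.28)
o=r.observe(); print(o["qpos"],o["dq"])
np.save("w1.npy",np.r_[o["position"],o["tool_rot"].ravel()])
cv2.imwrite("pics/w1.png",r.camera("wrist")[...,::-1])
E
```

```text
pos [ 0.1719 -0.6263  0.2251] yaw 0.2679 shift [ 22.765 -24.295  -2.155] turn 10.948255234345961 q7 -0.019976415730040355 t 0.1
[ 1.2372  0.6293  0.0384  1.5183 -0.027   0.9963 -0.02  ] [-0.0004 -0.0017  0.0005 -0.0035  0.0002 -0.0006 -0.    ]
```

View pics/w1.png

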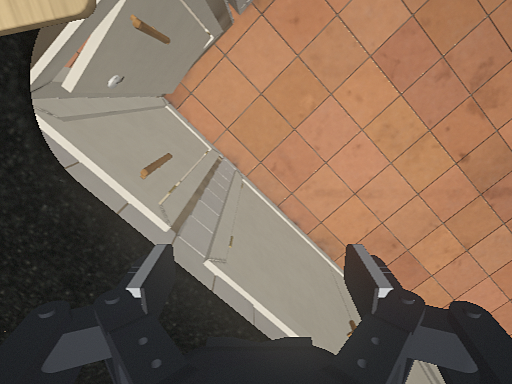

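The moves were refused, so the arm is still at its start, over the edge of the counter. Each row probably needs every key.

Request:
apply_moves:
  targets:
    - {"tx": 2.3, "ty": -2.4, "tz": -2.2, "turn": -1.1, "gripper": 85}
    - {"tx": 4.4, "ty": -4.6, "tz": -2.2, "turn": -2.2, "gripper": 85}
    - {"tx": 6.5, "ty": -7, "tz": -2.2, "turn": -3.3, "gripper": 85}
    - {"tx": 8.5, "ty": -9, "tz": -2.2, "turn": -4.4, "gripper": 85}
    - {"tx": 10.5, "ty": -11.2, "tz": -2.2, "turn": -5.5, "gripper": 85}
    - {"tx": 12.5, "ty": -13.3, "tz": -2.2, "turn": -6.6, "gripper": 85}
    - {"tx": 14.5, "ty": -15.4, "tz": -2.2, "turn": -7.7, "gripper": 85}
    - {"tx": 16.5, "ty": -17.5, "tz": -2.2, "turn": -8.8, "gripper": 85}
    - {"tx": 18.5, "ty": -19.6, "tz": -2.2, "turn": -9.9, "gripper": 85}
    - {"tx": 20.5, "ty": -21.8, "tz": -2.2, "turn": -11, "gripper": 85}
    - {"tx": 22.2, "ty": -23.7, "tz": -2.2, "turn": -11.55, "gripper": 85}
    - {"tx": 22.8, "ty": -24.3, "tz": -2.2, "turn": -11.55, "gripper": 85}
  newtons: 30

```text
t: 1.65
position: [0.5177, 0.0273, 0.2808]
tool_rot: [[-0.305, 0.952, 0.0], [0.952, 0.305, -0.0], [-0.0, -0.0, -1.0]]
force: [1.1, -0.0, -0.2]
grip_width: 0.995
finger_force: 0.0
```

Request:
apply_moves:
  targets:
    - {"tx": 0, "ty": 0, "tz": 0, "turn": 0, "gripper": 85}
    - {"tx": 0, "ty": 0, "tz": 0, "turn": 0, "gripper": 85}
    - {"tx": 0, "ty": 0, "tz": 0, "turn": 0, "gripper": 85}

```text
t: 2.02
position: [0.5165, 0.0239, 0.2807]
tool_rot: [[-0.302, 0.953, -0.001], [0.953, 0.302, -0.001], [-0.001, -0.001, -1.0]]
force: [0.1, 0.1, 0.2]
grip_width: 0.993
finger_force: 0.0
```

```bash
python3 - <<'E'
from h import *
go((0.56,0.11),0.31+np.pi/2,0.28)
o=r.observe(); print(o["qpos"],o["dq"])
np.save("w1.npy",np.r_[o["position"],o["tool_rot"].ravel()])
cv2.imwrite("pics/w2.png",r.camera("wrist")[...,::-1])
E
```

```text
pos [0.5165 0.0239 0.2807] yaw 1.8776 shift [2.757 2.701 0.021] turn -0.02258226301886846 q7 -0.04845079265661871 t 2.025
[ 0.2702  0.413  -0.5272  1.8014  0.2446  0.9931 -0.0485] [ 0.0067 -0.0039 -0.0039 -0.0021 -0.0015 -0.0028 -0.0022]
```

View pics/w2.png

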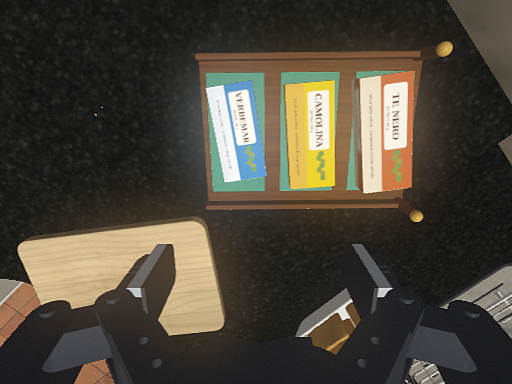

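The wrist view shows the whole rack. Blue (235,130) is skewed on the front inlay, yellow is at (311,135) and red at (387,132). I'll rectify it for precise measurement.

```bash
cat > rect.py <<'E'
from h import *
def rect(img,cm,org,yaw,z,w,h,s):
    """rectified: cols = local x (mm*s) in [-w/2,w/2], rows = -local y"""
    C=np.array([[-w/2,h/2],[w/2,h/2],[w/2,-h/2],[-w/2,-h/2]])
    ca,sa=np.cos(yaw),np.sin(yaw)
    P=np.c_[org[0]+C[:,0]*ca-C[:,1]*sa,org[1]+C[:,0]*sa+C[:,1]*ca,np.full(4,z)]
    W,H=int(w*s*1000),int(h*s*1000)
    A=cv2.getPerspectiveTransform(w2p(cm,P).astype(np.float32),np.float32([[0,0],[W,0],[W,H],[0,H]]))
    return cv2.warpPerspective(img,A,(W,H),flags=cv2.INTER_CUBIC)
E
python3 - <<'E'
from rect import *
v=np.load("w1.npy");o={"position":v[:3],"tool_rot":v[3:].reshape(3,3)}
cm=cam("wrist",o);im=cv2.imread("pics/w2.png")
g=lambda z:rect(im,cm,(0.574,0.068),0.30,z,.34,.25,2.3)
cv2.imwrite("pics/r10.png",g(.01))
a=g(.032);b=g(.040);c=g(.046);k=a.shape[1]//3
cv2.imwrite("pics/rtop.png",np.hstack([a[:,:k+10],b[:,k+10:2*k],c[:,2*k:]]))
print(k,a.shape)
E
```

```text
260 (575, 782, 3)
```

View pics/r10.png

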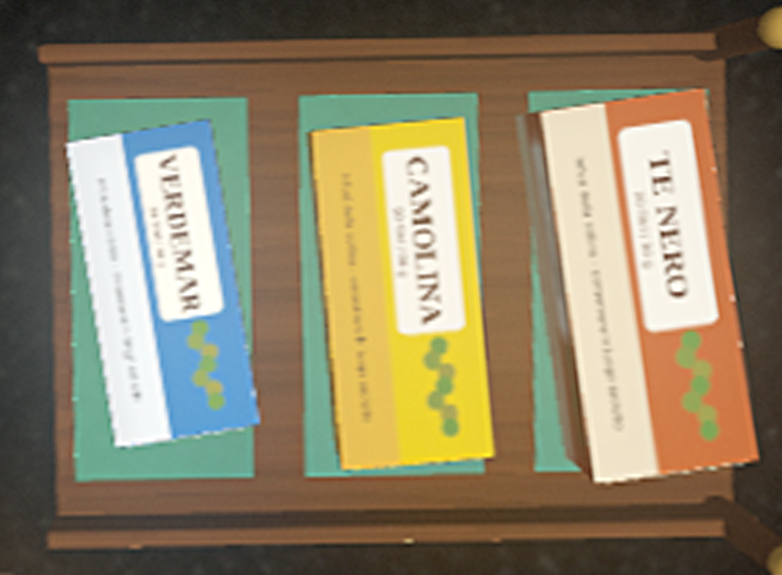

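View pics/rtop.png

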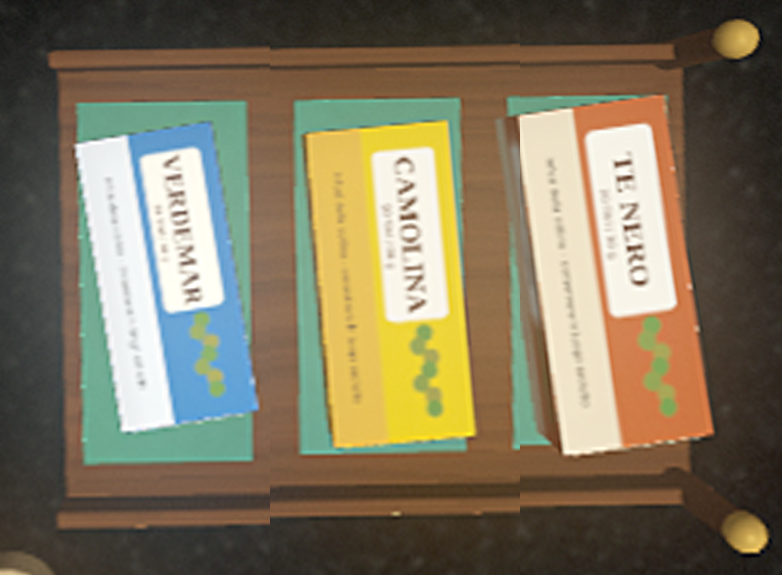

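Corners read from the rectified images:
- **Front inlay:** (68,100), (248,98), (254,476), (76,480).
- **Middle inlay centre:** (391,287).
- **Blue:** (76,144), (212,122), (258,410), (122,432).
- **Yellow:** (304,133), (447,121), (475,437), (335,447).
- **Red:** (520,116), (665,97), (714,434), (564,455).

All the sizes match the specification.

```bash
cat > T.py <<'E'
from rect import *
def loc(px,org=(0.574,0.068),yaw=.30,s=2.3,wh=(782,575)):
    l=np.array([px[0]-wh[0]/2,wh[1]/2-px[1]])/s/1000
    return np.array(org)+[l[0]*np.cos(yaw)-l[1]*np.sin(yaw),l[0]*np.sin(yaw)+l[1]*np.cos(yaw)]
RY=.317
mid=loc((391.5,284.5)); ux=np.array([np.cos(RY),np.sin(RY)])
front,back=mid-.1*ux,mid+.1*ux
blue,yel,red=(loc((167,277)),.459),(loc((390,284.5)),.39),(loc((616,275.5)),.433)
B=np.array([.376,-.255]);BY=.45;bu=np.array([np.cos(BY),np.sin(BY)])
h=np.pi/2
E
python3 - <<'E'
from T import *
print(front,mid,back,loc((161.5,288.5)),loc((621.5,280.5)),blue,yel,red)
v=np.load("w1.npy");o={"position":v[:3],"tool_rot":v[3:].reshape(3,3)}
print(p2w(cam("wrist",o),[(20,243),(205,219),(225,325)],.022)[:,:2])
go(blue[0],blue[1]+h,.10)
E
```

```text
[0.4788 0.0381] [0.5738 0.0693] [0.6688 0.1005] [0.4788 0.0381] [0.6688 0.1005] (array([0.4796, 0.0436]), 0.459) (array([0.5732, 0.0691]), 0.39) (array([0.6659, 0.1019]), 0.433)
[[ 0.2058 -0.2206]
 [ 0.4686 -0.0947]
 [ 0.5503 -0.2755]]
pos [0.5166 0.024  0.2808] yaw 1.8775 shift [ 1.2   -1.167  7.231] turn -1.0907981478743882 q7 -0.04854580708738935 t 2.075
```

Request:
apply_moves:
  targets:
    - {"tx": 1.2, "ty": -1.17, "tz": 2, "turn": -1.1, "gripper": 78}
    - {"tx": 1.2, "ty": -1.17, "tz": 4, "turn": -1.1, "gripper": 78}
    - {"tx": 1.2, "ty": -1.17, "tz": 6, "turn": -1.1, "gripper": 78}
    - {"tx": 1.2, "ty": -1.17, "tz": 7.2, "turn": -1.1, "gripper": 78}
    - {"tx": 1.2, "ty": -1.17, "tz": 7.2, "turn": -1.1, "gripper": 78}
    - {"tx": 1.2, "ty": -1.17, "tz": 7.2, "turn": -1.1, "gripper": 78}

```text
t: 2.82
position: [0.4809, 0.0452, 0.102]
tool_rot: [[-0.446, 0.895, 0.002], [0.895, 0.446, 0.0], [-0.001, 0.002, -1.0]]
force: [0.2, -0.5, -0.4]
grip_width: 0.913
finger_force: 0.0
```

```bash
python3 - <<'E'
from T import *
go(blue[0],blue[1]+h,.04)
cv2.imwrite("pics/w3.png",r.camera("wrist")[...,::-1])
E
```

```text
pos [0.4809 0.0452 0.102 ] yaw 2.0329 shift [-0.033 -0.077  2.478] turn 0.02243811126856786 q7 -0.1756859480550338 t 2.825
```

View pics/w3.png

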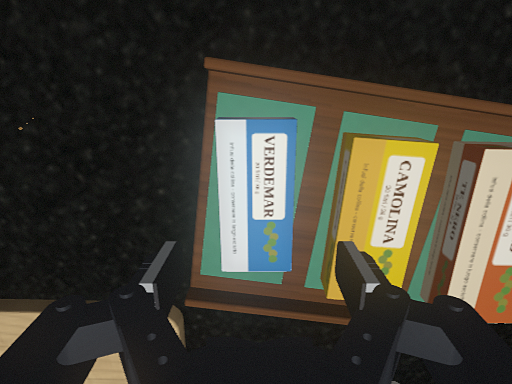

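Blue sits square and centred between the fingers, at columns 216–297 against tips at 175 and 338. I'll descend and grip.

Request:
apply_moves:
  targets:
    - {"tx": 0, "ty": -0.08, "tz": 1.3, "turn": 0, "gripper": 78}
    - {"tx": 0, "ty": -0.08, "tz": 2, "turn": 0, "gripper": 78}
    - {"tx": 0, "ty": -0.08, "tz": 2.5, "turn": 0, "gripper": 78}
    - {"tx": 0, "ty": -0.08, "tz": 2.5, "turn": 0, "gripper": 78}
    - {"tx": 0, "ty": -0.08, "tz": 2.5, "turn": 0, "gripper": 50}
    - {"tx": 0, "ty": -0.08, "tz": 2.5, "turn": 0, "gripper": 50}
    - {"tx": 0, "ty": -0.08, "tz": 2.5, "turn": 0, "gripper": 50}
    - {"tx": 0, "ty": -0.08, "tz": 2.5, "turn": 0, "gripper": 50}
    - {"tx": 0, "ty": -0.08, "tz": 2.5, "turn": 0, "gripper": 50}
  newtons: 30

```text
t: 4.0
position: [0.4783, 0.0446, 0.0384]
tool_rot: [[-0.447, 0.895, 0.0], [0.895, 0.447, 0.0], [-0.0, 0.0, -1.0]]
force: [-0.2, 0.4, 0.2]
grip_width: 0.583
finger_force: 0.0
```

```bash
python3 - <<'E'
from T import *
go(blue[0],blue[1]+h,.04)
cv2.imwrite("pics/w4.png",r.camera("wrist")[...,::-1])
E
```

```text
pos [0.4783 0.0446 0.0384] yaw 2.034 shift [-0.062  0.029 -0.063] turn 0.03029329976060804 q7 -0.2586180019623093 t 4.0
```

View pics/w4.png

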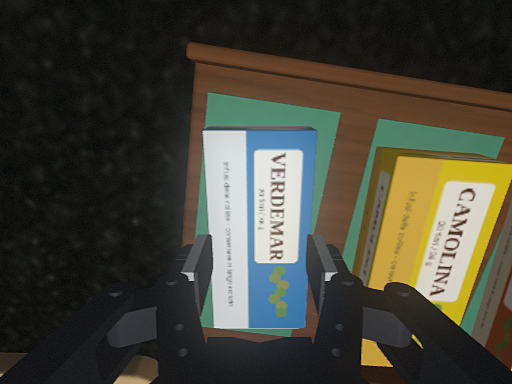

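The fingertips (212 and 308 at row 237) overlap the box top, whose edges are at 206 and 313. They closed just above the box, so the grip missed and nothing moved. I'll reopen and go lower in small steps, watching the force.

Request:
apply_moves:
  targets:
    - {"tx": 0, "ty": 0, "tz": 0, "turn": 0, "gripper": 78}
    - {"tx": 0, "ty": 0, "tz": 0, "turn": 0, "gripper": 78}
    - {"tx": 0, "ty": 0, "tz": 0, "turn": 0, "gripper": 78}
    - {"tx": 0, "ty": 0, "tz": 0.2, "turn": 0, "gripper": 78}
    - {"tx": 0, "ty": 0, "tz": 0.4, "turn": 0, "gripper": 78}
    - {"tx": 0, "ty": 0, "tz": 0.4, "turn": 0, "gripper": 78}
    - {"tx": 0, "ty": 0, "tz": 0.4, "turn": 0, "gripper": 56}
    - {"tx": 0, "ty": 0, "tz": 0.4, "turn": 0, "gripper": 56}
    - {"tx": 0, "ty": 0, "tz": 0.4, "turn": 0, "gripper": 56}
    - {"tx": 0, "ty": 0, "tz": 0.4, "turn": 0, "gripper": 56}

```text
t: 5.3
position: [0.4783, 0.0446, 0.0284]
tool_rot: [[-0.447, 0.895, 0.0], [0.895, 0.447, -0.0], [-0.0, 0.0, -1.0]]
force: [0.6, -0.9, 0.5]
grip_width: 0.657
finger_force: 0.0
```

Request:
apply_moves:
  targets:
    - {"tx": 0, "ty": 0, "tz": 0, "turn": 0, "gripper": 78}
    - {"tx": 0, "ty": 0, "tz": 0, "turn": 0, "gripper": 78}
    - {"tx": 0, "ty": 0, "tz": 0, "turn": 0, "gripper": 78}
    - {"tx": 0, "ty": 0, "tz": 0.2, "turn": 0, "gripper": 78}
    - {"tx": 0, "ty": 0, "tz": 0.4, "turn": 0, "gripper": 78}
    - {"tx": 0, "ty": 0, "tz": 0.4, "turn": 0, "gripper": 78}
    - {"tx": 0, "ty": 0, "tz": 0.4, "turn": 0, "gripper": 56}
    - {"tx": 0, "ty": 0, "tz": 0.4, "turn": 0, "gripper": 56}
    - {"tx": 0, "ty": 0, "tz": 0.4, "turn": 0, "gripper": 56}
    - {"tx": 0, "ty": 0, "tz": 0.4, "turn": 0, "gripper": 56}

```text
t: 6.55
position: [0.4783, 0.0447, 0.0187]
tool_rot: [[-0.447, 0.895, 0.0], [0.895, 0.447, -0.0], [-0.0, 0.0, -1.0]]
force: [-1.0, 0.3, 5.7]
grip_width: 0.683
finger_force: 32.0
```

```bash
python3 - <<'E'
from T import *
o=r.observe();print(o["finger_force"],o["force"],o["joint_efforts"])
a=r.camera("wrist")[...,::-1]; b=r.camera("side")[100:260,150:400,::-1]
cv2.imwrite("pics/w5.png",np.vstack([cv2.resize(a[100:384,100:420],(480,426)),cv2.resize(b,(480,160*480//250))])[:600+126][0:726]) if 0 else cv2.imwrite("pics/w5.png",np.hstack([cv2.resize(a[150:350,130:390],(390,300)),cv2.resize(b,(400,300))]))
E
```

```text
32.0151686668396 [-1.0249  0.2841  5.661 ] [  0.182  -46.7513  -2.2812  -6.2828   0.1132  -0.2755  -0.0028]
```

View pics/w5.png

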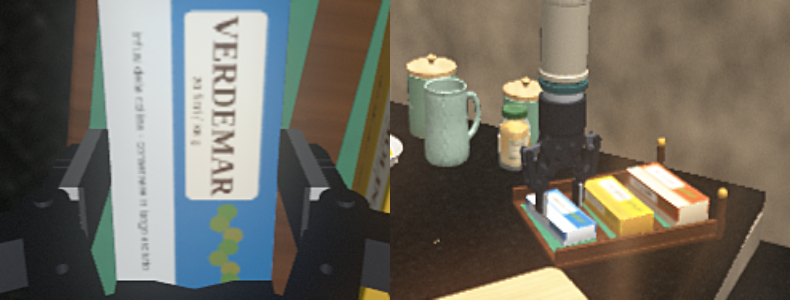

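The grip is now on: blue is between the pads at 32 N. The overlap looks shallow, so I'll regrip about 6 mm lower.

Request:
apply_moves:
  targets:
    - {"tx": 0, "ty": 0, "tz": 0, "turn": 0, "gripper": 74}
    - {"tx": 0, "ty": 0, "tz": 0, "turn": 0, "gripper": 74}
    - {"tx": 0, "ty": 0, "tz": 0.1, "turn": 0, "gripper": 74}
    - {"tx": 0, "ty": 0, "tz": 0.24, "turn": 0, "gripper": 74}
    - {"tx": 0, "ty": 0, "tz": 0.24, "turn": 0, "gripper": 74}
    - {"tx": 0, "ty": 0, "tz": 0.24, "turn": 0, "gripper": 54}
    - {"tx": 0, "ty": 0, "tz": 0.24, "turn": 0, "gripper": 54}
    - {"tx": 0, "ty": 0, "tz": 0.24, "turn": 0, "gripper": 54}
    - {"tx": 0, "ty": 0, "tz": 0.24, "turn": 0, "gripper": 54}

```text
t: 7.78
position: [0.4782, 0.0447, 0.0125]
tool_rot: [[-0.447, 0.895, 0.0], [0.895, 0.447, 0.0], [-0.0, 0.0, -1.0]]
force: [-1.1, 0.3, 2.2]
grip_width: 0.692
finger_force: 32.8
```

```bash
echo 'pb=B-.055*bu; py=B+.07*bu' >> T.py; python3 - <<'E'
from T import *
go(pb,BY+h,.11)
E
```

```text
pos [0.4782 0.0447 0.0125] yaw 2.0341 shift [ -8.867 -11.215  -3.902] turn 0.09556565091979144 q7 -0.29392675673634333 t 7.775
```

Request:
apply_moves:
  targets:
    - {"tx": 0, "ty": 0, "tz": -0.6, "turn": 0, "gripper": 54}
    - {"tx": 0, "ty": 0, "tz": -1.5, "turn": 0, "gripper": 54}
    - {"tx": 0, "ty": 0, "tz": -3, "turn": 0, "gripper": 54}
    - {"tx": 0, "ty": 0, "tz": -4, "turn": 0, "gripper": 54}
    - {"tx": 0, "ty": 0, "tz": -4, "turn": 0, "gripper": 54}

```text
t: 8.4
position: [0.4795, 0.0446, 0.1137]
tool_rot: [[-0.446, 0.895, 0.004], [0.895, 0.446, 0.001], [-0.001, 0.004, -1.0]]
force: [-0.8, -0.3, -0.9]
grip_width: 0.69
finger_force: 32.8
```

Request:
apply_moves:
  targets:
    - {"tx": -0.8, "ty": -1, "tz": 0, "turn": 0.1, "gripper": 54}
    - {"tx": -2.2, "ty": -2.8, "tz": 0, "turn": 0.1, "gripper": 54}
    - {"tx": -3.6, "ty": -4.5, "tz": 0, "turn": 0.1, "gripper": 54}
    - {"tx": -5, "ty": -6.3, "tz": 0, "turn": 0.1, "gripper": 54}
    - {"tx": -6.4, "ty": -8.1, "tz": 0, "turn": 0.1, "gripper": 54}
    - {"tx": -7.8, "ty": -9.8, "tz": 0, "turn": 0.1, "gripper": 54}
    - {"tx": -8.6, "ty": -10.9, "tz": 0, "turn": 0.1, "gripper": 54}
    - {"tx": -8.87, "ty": -11.2, "tz": 0, "turn": 0.1, "gripper": 54}
    - {"tx": -8.87, "ty": -11.2, "tz": 0, "turn": 0.1, "gripper": 54}
    - {"tx": -8.87, "ty": -11.2, "tz": 0, "turn": 0.1, "gripper": 54}
    - {"tx": -8.87, "ty": -11.2, "tz": 0, "turn": 0.1, "gripper": 54}

```text
t: 9.78
position: [0.3276, -0.2776, 0.1124]
tool_rot: [[-0.437, 0.9, 0.0], [0.9, 0.437, 0.0], [0.0, 0.0, -1.0]]
force: [-0.4, 0.0, -0.8]
grip_width: 0.69
finger_force: 32.8
```

```bash
python3 - <<'E'
from T import *
go(pb,BY+h,.0255)
a=r.camera("wrist")[...,::-1]; b=r.camera("side")[...,::-1]
cv2.imwrite("pics/w6.png",np.hstack([cv2.resize(a,(400,300)),cv2.resize(b,(400,300))]))
E
```

```text
pos [ 0.3276 -0.2776  0.1124] yaw 2.0228 shift [-0.026 -0.066  3.475] turn 0.014311507254068464 q7 0.4949610418068121 t 9.775
```

View pics/w6.png

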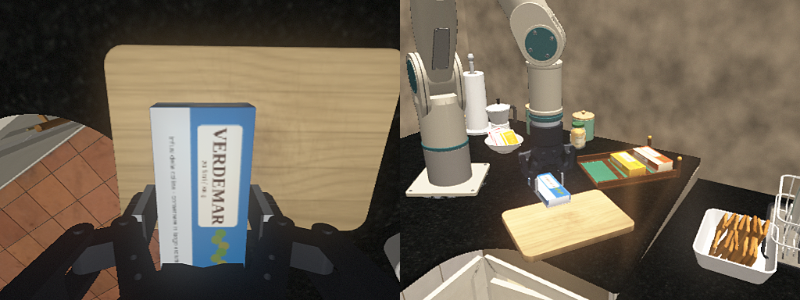

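Blue is held level and square over the board (left panel, box at 150–253). I'll lower and release it.

Request:
apply_moves:
  targets:
    - {"tx": 0, "ty": 0, "tz": 1.5, "turn": 0, "gripper": 54}
    - {"tx": 0, "ty": 0, "tz": 2.6, "turn": 0, "gripper": 54}
    - {"tx": 0, "ty": 0, "tz": 3.2, "turn": 0, "gripper": 54}
    - {"tx": 0, "ty": 0, "tz": 3.48, "turn": 0, "gripper": 54}
    - {"tx": 0, "ty": 0, "tz": 3.48, "turn": 0, "gripper": 54}
    - {"tx": 0, "ty": 0, "tz": 3.48, "turn": 0, "gripper": 76}
    - {"tx": 0, "ty": 0, "tz": 3.48, "turn": 0, "gripper": 76}
    - {"tx": 0, "ty": 0, "tz": 3.48, "turn": 0, "gripper": 76}
    - {"tx": 0, "ty": 0, "tz": 2.5, "turn": 0, "gripper": 76}
    - {"tx": 0, "ty": 0, "tz": 1, "turn": 0, "gripper": 76}
    - {"tx": 0, "ty": 0, "tz": 0, "turn": 0, "gripper": 76}
    - {"tx": 0, "ty": 0, "tz": 0, "turn": 0, "gripper": 76}

```text
t: 11.38
position: [0.3276, -0.2798, 0.1139]
tool_rot: [[-0.433, 0.901, 0.003], [0.901, 0.433, -0.002], [-0.004, 0.002, -1.0]]
force: [-0.2, -0.2, 0.1]
grip_width: 0.888
finger_force: 0.0
```

```bash
python3 - <<'E'
from T import *
go(yel[0],yel[1]+h,.11)
E
```

```text
pos [ 0.3276 -0.2798  0.1139] yaw 2.0191 shift [ 8.32  14.901  0.15 ] turn 0.4176794827054317 q7 0.4459491518305918 t 11.375
```

Request:
apply_moves:
  targets:
    - {"tx": 0.8, "ty": 1.4, "tz": 0, "turn": 0.1, "gripper": 76}
    - {"tx": 1.9, "ty": 3.4, "tz": 0, "turn": 0.2, "gripper": 76}
    - {"tx": 3.1, "ty": 5.5, "tz": 0, "turn": 0.4, "gripper": 76}
    - {"tx": 4.2, "ty": 7.6, "tz": 0, "turn": 0.42, "gripper": 76}
    - {"tx": 5.4, "ty": 9.7, "tz": 0, "turn": 0.42, "gripper": 76}
    - {"tx": 6.6, "ty": 11.8, "tz": 0, "turn": 0.42, "gripper": 76}
    - {"tx": 7.7, "ty": 13.8, "tz": 0, "turn": 0.42, "gripper": 76}
    - {"tx": 8.32, "ty": 14.9, "tz": 0, "turn": 0.42, "gripper": 76}
    - {"tx": 8.32, "ty": 14.9, "tz": 0, "turn": 0.42, "gripper": 76}
    - {"tx": 8.32, "ty": 14.9, "tz": 0, "turn": 0.42, "gripper": 76}
    - {"tx": 8.32, "ty": 14.9, "tz": 0, "turn": 0.42, "gripper": 76}
    - {"tx": 8.32, "ty": 14.9, "tz": 0, "turn": 0.42, "gripper": 76}

```text
t: 12.88
position: [0.5717, 0.069, 0.1123]
tool_rot: [[-0.379, 0.925, -0.0], [0.925, 0.379, -0.001], [-0.001, -0.001, -1.0]]
force: [-0.4, -0.8, -0.2]
grip_width: 0.892
finger_force: 0.0
```

```bash
python3 - <<'E'
from T import *
go(yel[0],yel[1]+h,.016)
a=r.camera("wrist")[...,::-1]
cv2.imwrite("pics/w7.png",a)
E
```

```text
pos [0.5717 0.069  0.1123] yaw 1.9599 shift [-0.015  0.061  3.852] turn -0.006682426297210092 q7 -0.23419650348783133 t 12.875
```

View pics/w7.png

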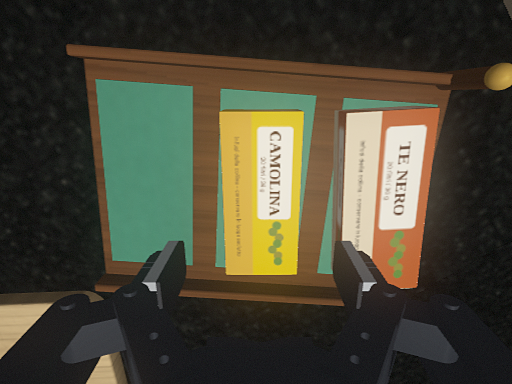

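Yellow is centred between the fingers (225–298 against tips at 185 and 337), and red is clear of them. I'll descend and grip.

Request:
apply_moves:
  targets:
    - {"tx": 0, "ty": 0.06, "tz": 1.5, "turn": 0, "gripper": 76}
    - {"tx": 0, "ty": 0.06, "tz": 2.8, "turn": 0, "gripper": 76}
    - {"tx": 0, "ty": 0.06, "tz": 3.5, "turn": 0, "gripper": 76}
    - {"tx": 0, "ty": 0.06, "tz": 3.8, "turn": 0, "gripper": 76}
    - {"tx": 0, "ty": 0.06, "tz": 3.8, "turn": 0, "gripper": 76}
    - {"tx": 0, "ty": 0.06, "tz": 3.8, "turn": 0, "gripper": 56}
    - {"tx": 0, "ty": 0.06, "tz": 3.8, "turn": 0, "gripper": 56}
    - {"tx": 0, "ty": 0.06, "tz": 3.8, "turn": 0, "gripper": 56}
    - {"tx": 0, "ty": 0.06, "tz": 3.8, "turn": 0, "gripper": 56}
    - {"tx": 0, "ty": 0.06, "tz": 3.8, "turn": 0, "gripper": 56}

```text
t: 14.18
position: [0.5742, 0.0711, 0.0185]
tool_rot: [[-0.381, 0.925, 0.002], [0.925, 0.381, 0.0], [-0.001, 0.002, -1.0]]
force: [-0.4, -0.9, 5.2]
grip_width: 0.717
finger_force: 33.9
```

```bash
python3 - <<'E'
from T import *
go(py,BY+h,.12)
E
```

```text
pos [0.5742 0.0711 0.0185] yaw 1.9614 shift [-8.877 -9.495 -4.072] turn -0.4254914353520653 q7 -0.32034569200637275 t 14.175
```

Request:
apply_moves:
  targets:
    - {"tx": 0, "ty": 0, "tz": -0.6, "turn": 0, "gripper": 56}
    - {"tx": 0, "ty": 0, "tz": -2, "turn": 0, "gripper": 56}
    - {"tx": 0, "ty": 0, "tz": -3.5, "turn": 0, "gripper": 56}
    - {"tx": -0.5, "ty": -0.5, "tz": -4.1, "turn": 0, "gripper": 56}
    - {"tx": -1.8, "ty": -1.9, "tz": -4.1, "turn": -0.1, "gripper": 56}
    - {"tx": -3.3, "ty": -3.5, "tz": -4.1, "turn": -0.2, "gripper": 56}
    - {"tx": -4.8, "ty": -5.1, "tz": -4.1, "turn": -0.3, "gripper": 56}
    - {"tx": -6.3, "ty": -6.7, "tz": -4.1, "turn": -0.43, "gripper": 56}
    - {"tx": -7.7, "ty": -8.2, "tz": -4.1, "turn": -0.43, "gripper": 56}
    - {"tx": -8.6, "ty": -9.2, "tz": -4.1, "turn": -0.43, "gripper": 56}
    - {"tx": -8.88, "ty": -9.5, "tz": -4.1, "turn": -0.43, "gripper": 56}
    - {"tx": -8.88, "ty": -9.5, "tz": -4.1, "turn": -0.43, "gripper": 56}

```text
t: 15.68
position: [0.4387, -0.2248, 0.1203]
tool_rot: [[-0.435, 0.9, 0.001], [0.9, 0.435, 0.0], [-0.0, 0.001, -1.0]]
force: [0.2, 0.5, -1.2]
grip_width: 0.719
finger_force: 33.1
```

Request:
apply_moves:
  targets:
    - {"tx": 0, "ty": 0, "tz": 0, "turn": 0, "gripper": 56}
    - {"tx": 0, "ty": 0, "tz": 0, "turn": 0, "gripper": 56}

```text
t: 15.92
position: [0.4392, -0.2234, 0.12]
tool_rot: [[-0.438, 0.899, 0.001], [0.899, 0.438, 0.0], [0.0, 0.001, -1.0]]
force: [0.3, -0.4, -1.3]
grip_width: 0.713
finger_force: 33.1
```

```bash
python3 - <<'E'
from T import *
go(py,BY+h,.0315)
E
```

```text
pos [ 0.4392 -0.2234  0.12  ] yaw 2.0242 shift [-0.039 -0.03   3.541] turn 0.024038982531947823 q7 0.3090705263874171 t 15.925
```

Request:
apply_moves:
  targets:
    - {"tx": 0, "ty": 0, "tz": 1.5, "turn": 0, "gripper": 56}
    - {"tx": 0, "ty": 0, "tz": 2.6, "turn": 0, "gripper": 56}
    - {"tx": 0, "ty": 0, "tz": 3.3, "turn": 0, "gripper": 56}
    - {"tx": 0, "ty": 0, "tz": 3.56, "turn": 0, "gripper": 56}
    - {"tx": 0, "ty": 0, "tz": 3.56, "turn": 0, "gripper": 56}
    - {"tx": 0, "ty": 0, "tz": 3.56, "turn": 0, "gripper": 78}
    - {"tx": 0, "ty": 0, "tz": 3.56, "turn": 0, "gripper": 78}
    - {"tx": 0, "ty": 0, "tz": 3.56, "turn": 0, "gripper": 78}
    - {"tx": 0, "ty": 0, "tz": 2.5, "turn": 0, "gripper": 78}
    - {"tx": 0, "ty": 0, "tz": 1, "turn": 0, "gripper": 78}
    - {"tx": 0, "ty": 0, "tz": 0, "turn": 0, "gripper": 78}
    - {"tx": 0, "ty": 0, "tz": 0, "turn": 0, "gripper": 78}

```text
t: 17.42
position: [0.4395, -0.2255, 0.1215]
tool_rot: [[-0.435, 0.9, 0.004], [0.9, 0.435, -0.002], [-0.003, 0.002, -1.0]]
force: [0.2, -0.7, -0.2]
grip_width: 0.915
finger_force: 0.0
```

```bash
python3 - <<'E'
from T import *
go(red[0],red[1]+h,.12)
o=r.observe();print(o["force"]);np.save("w8.npy",np.r_[o["position"],o["tool_rot"].ravel()])
cv2.imwrite("pics/w8.png",r.camera("wrist")[...,::-1]);cv2.imwrite("pics/t8.png",r.camera("top")[...,::-1])
E
```

```text
pos [ 0.4395 -0.2255  0.1215] yaw 2.0208 shift [ 7.853 13.851  0.071] turn 0.12196715102917653 q7 0.30346207112624024 t 17.425
[ 0.1595 -0.6788 -0.1561]
```

Request:
apply_moves:
  targets:
    - {"tx": 0.8, "ty": 1.4, "tz": 0, "turn": 0.1, "gripper": 82}
    - {"tx": 1.9, "ty": 3.4, "tz": 0, "turn": 0.12, "gripper": 82}
    - {"tx": 3.1, "ty": 5.5, "tz": 0, "turn": 0.12, "gripper": 82}
    - {"tx": 4.3, "ty": 7.6, "tz": 0, "turn": 0.12, "gripper": 82}
    - {"tx": 5.5, "ty": 9.7, "tz": 0, "turn": 0.12, "gripper": 82}
    - {"tx": 6.6, "ty": 11.7, "tz": 0, "turn": 0.12, "gripper": 82}
    - {"tx": 7.5, "ty": 13.2, "tz": 0, "turn": 0.12, "gripper": 82}
    - {"tx": 7.85, "ty": 13.85, "tz": 0, "turn": 0.12, "gripper": 82}
    - {"tx": 7.85, "ty": 13.85, "tz": 0, "turn": 0.12, "gripper": 82}
    - {"tx": 7.85, "ty": 13.85, "tz": 0, "turn": 0.12, "gripper": 82}
    - {"tx": 7.85, "ty": 13.85, "tz": 0, "turn": 0.12, "gripper": 82}
    - {"tx": 7.85, "ty": 13.85, "tz": 0, "turn": 0.12, "gripper": 82}

```text
t: 19.02
position: [0.6644, 0.1014, 0.12]
tool_rot: [[-0.419, 0.908, -0.0], [0.908, 0.419, -0.001], [-0.001, -0.0, -1.0]]
force: [-0.6, -0.6, -0.4]
grip_width: 0.955
finger_force: 0.0
```

```bash
python3 - <<'E'
from T import *
go(red[0],red[1]+h,.021)
o=r.observe();cm=cam("wrist",o);a=r.camera("wrist")[...,::-1]
R=lambda z:rect(a,cm,(0.574,0.068),0.317,z,.34,.25,2.)[:, :]
cv2.imwrite("pics/w9.png",np.hstack([cv2.resize(a,(400,300)),cv2.resize(cv2.imread("pics/t8.png")[110:290,180:400],(400,327))[:300]]))
E
```

```text
pos [0.6644 0.1014 0.12  ] yaw 2.0035 shift [-0.006  0.066  3.958] turn -0.002407535998665928 q7 -0.1564682617773119 t 19.025
```

View pics/w9.png

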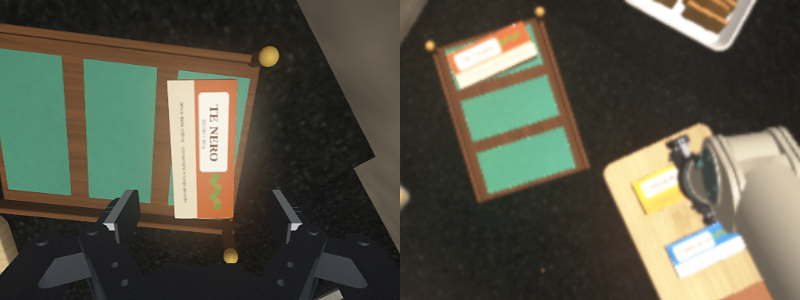

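Red is centred between the fingers (the box spans 170–236, centre 203, with tips at 138 and 270), and blue and yellow lie flat side by side on the board. Next I'll grip red.

Request:
apply_moves:
  targets:
    - {"tx": 0, "ty": 0.07, "tz": 1.5, "turn": 0, "gripper": 82}
    - {"tx": 0, "ty": 0.07, "tz": 2.8, "turn": 0, "gripper": 82}
    - {"tx": 0, "ty": 0.07, "tz": 3.6, "turn": 0, "gripper": 82}
    - {"tx": 0, "ty": 0.07, "tz": 3.95, "turn": 0, "gripper": 82}
    - {"tx": 0, "ty": 0.07, "tz": 3.95, "turn": 0, "gripper": 82}
    - {"tx": 0, "ty": 0.07, "tz": 3.95, "turn": 0, "gripper": 60}
    - {"tx": 0, "ty": 0.07, "tz": 3.95, "turn": 0, "gripper": 60}
    - {"tx": 0, "ty": 0.07, "tz": 3.95, "turn": 0, "gripper": 60}
    - {"tx": 0, "ty": 0.07, "tz": 3.95, "turn": 0, "gripper": 60}
    - {"tx": 0, "ty": 0.07, "tz": 3.95, "turn": 0, "gripper": 60}

```text
t: 20.32
position: [0.6671, 0.1037, 0.0226]
tool_rot: [[-0.42, 0.907, 0.002], [0.907, 0.42, 0.0], [-0.001, 0.002, -1.0]]
force: [-0.4, 0.3, 5.9]
grip_width: 0.763
finger_force: 35.1
```

```bash
python3 - <<'E'
from T import *
o=r.observe()
# box-centre offset in tool frame assumed: centred in y; x from measured red pose
tx=(red[0]-o["position"][:2])@o["tool_rot"][:2,0]; print("box offset along tool x",tx)
x=np.array([np.cos(RY+h),np.sin(RY+h)])
go(front-tx*x,RY+h,.08)
E
```

```text
box offset along tool x -0.0011300895687543205
pos [0.6671 0.1037 0.0226] yaw 2.0046 shift [ 0.831 -7.926 -2.316] turn 0.8368287140710537 q7 -0.21404659283450858 t 20.325
```

Request:
apply_moves:
  targets:
    - {"tx": 0, "ty": 0, "tz": -0.6, "turn": 0, "gripper": 60}
    - {"tx": 0, "ty": 0, "tz": -1.8, "turn": 0, "gripper": 60}
    - {"tx": 0, "ty": 0, "tz": -2.9, "turn": 0, "gripper": 60}
    - {"tx": 0.1, "ty": -0.8, "tz": -3, "turn": 0.1, "gripper": 60}
    - {"tx": 0.3, "ty": -2.6, "tz": -3, "turn": 0.3, "gripper": 60}
    - {"tx": 0.5, "ty": -4.6, "tz": -3, "turn": 0.5, "gripper": 60}
    - {"tx": 0.7, "ty": -6.6, "tz": -3, "turn": 0.7, "gripper": 60}
    - {"tx": 0.83, "ty": -7.6, "tz": -3, "turn": 0.84, "gripper": 60}
    - {"tx": 0.83, "ty": -7.93, "tz": -3, "turn": 0.84, "gripper": 60}
    - {"tx": 0.83, "ty": -7.93, "tz": -3, "turn": 0.84, "gripper": 60}
    - {"tx": 0.83, "ty": -7.93, "tz": -3, "turn": 0.84, "gripper": 60}
    - {"tx": 0.83, "ty": -7.93, "tz": -3, "turn": 0.84, "gripper": 60}

```text
t: 21.82
position: [0.4786, 0.0394, 0.0961]
tool_rot: [[-0.312, 0.95, 0.001], [0.95, 0.312, 0.001], [0.0, 0.001, -1.0]]
force: [0.7, 0.2, -1.9]
grip_width: 0.764
finger_force: 34.3
```

Request:
apply_moves:
  targets:
    - {"tx": 0, "ty": 0, "tz": 0.8, "turn": 0, "gripper": 60}
    - {"tx": 0, "ty": 0, "tz": 1.6, "turn": 0, "gripper": 60}
    - {"tx": 0, "ty": 0, "tz": 2.2, "turn": 0, "gripper": 60}
    - {"tx": 0, "ty": 0, "tz": 2.4, "turn": 0, "gripper": 60}
    - {"tx": 0, "ty": 0, "tz": 2.4, "turn": 0, "gripper": 60}
    - {"tx": 0, "ty": 0, "tz": 2.4, "turn": 0, "gripper": 60}

```text
t: 22.58
position: [0.478, 0.039, 0.0366]
tool_rot: [[-0.311, 0.95, 0.001], [0.95, 0.311, 0.0], [-0.0, 0.001, -1.0]]
force: [-0.3, -0.1, -1.7]
grip_width: 0.761
finger_force: 34.3
```

```bash
python3 - <<'E'
from T import *
x=np.array([np.cos(RY+h),np.sin(RY+h)])
go(front+.0011*x,RY+h,.0226)
E
```

```text
pos [0.478  0.039  0.0366] yaw 1.8875 shift [0.003 0.02  0.559] turn -0.002441843894689483 q7 -0.45213458983925164 t 22.575
```

Request:
apply_moves:
  targets:
    - {"tx": 0, "ty": 0.02, "tz": 0.35, "turn": 0, "gripper": 60}
    - {"tx": 0, "ty": 0.02, "tz": 0.55, "turn": 0, "gripper": 60}
    - {"tx": 0, "ty": 0.02, "tz": 0.55, "turn": 0, "gripper": 60}
    - {"tx": 0, "ty": 0.02, "tz": 0.55, "turn": 0, "gripper": 60}
    - {"tx": 0, "ty": 0.02, "tz": 0.55, "turn": 0, "gripper": 82}
    - {"tx": 0, "ty": 0.02, "tz": 0.55, "turn": 0, "gripper": 82}
    - {"tx": 0, "ty": 0.02, "tz": 0.55, "turn": 0, "gripper": 82}
    - {"tx": 0, "ty": 0.02, "tz": 0.55, "turn": 0, "gripper": 82}
    - {"tx": 0, "ty": 0, "tz": -1, "turn": 0, "gripper": 82}
    - {"tx": 0, "ty": 0, "tz": -3, "turn": 0, "gripper": 82}
    - {"tx": 0, "ty": 0, "tz": -3.5, "turn": 0, "gripper": 82}
    - {"tx": 0, "ty": 0, "tz": -3.5, "turn": 0, "gripper": 82}

```text
t: 24.08
position: [0.478, 0.0385, 0.1241]
tool_rot: [[-0.311, 0.95, 0.002], [0.95, 0.311, -0.0], [-0.001, 0.002, -1.0]]
force: [0.2, -0.3, 0.6]
grip_width: 0.961
finger_force: 0.0
```

```bash
python3 - <<'E'
from T import *
go(py,BY+h,.12)
E
```

```text
pos [0.478  0.0385 0.1241] yaw 1.8868 shift [-9.518 -4.751  0.162] turn -0.9597554846446756 q7 -0.33604699822205103 t 24.075
```

Request:
apply_moves:
  targets:
    - {"tx": -1.2, "ty": -0.6, "tz": 0, "turn": -0.1, "gripper": 78}
    - {"tx": -3, "ty": -1.5, "tz": 0, "turn": -0.3, "gripper": 78}
    - {"tx": -5, "ty": -2.5, "tz": 0, "turn": -0.5, "gripper": 78}
    - {"tx": -7, "ty": -3.5, "tz": 0, "turn": -0.7, "gripper": 78}
    - {"tx": -8.8, "ty": -4.4, "tz": 0, "turn": -0.96, "gripper": 78}
    - {"tx": -9.52, "ty": -4.75, "tz": 0, "turn": -0.96, "gripper": 78}
    - {"tx": -9.52, "ty": -4.75, "tz": 0, "turn": -0.96, "gripper": 78}
    - {"tx": -9.52, "ty": -4.75, "tz": 0, "turn": -0.96, "gripper": 78}
    - {"tx": -9.52, "ty": -4.75, "tz": 0, "turn": -0.96, "gripper": 78}
    - {"tx": -9.52, "ty": -4.75, "tz": 0, "turn": -0.96, "gripper": 78}

```text
t: 25.32
position: [0.4391, -0.2232, 0.1236]
tool_rot: [[-0.437, 0.899, 0.0], [0.899, 0.437, 0.0], [0.0, 0.0, -1.0]]
force: [-0.3, 1.0, -0.0]
grip_width: 0.912
finger_force: 0.0
```

```bash
python3 - <<'E'
from T import *
go(py,BY+h,.0300)
cm=cam("wrist");a=r.camera("wrist")[...,::-1].copy();cv2.imwrite("pics/w10.png",a)
# yellow box: rectify at its top, measure mask in tool-aligned board frame
im=rect(a,cm,py,BY,.052,.2,.25,2);cv2.imwrite("pics/y10.png",im)
hsv=cv2.cvtColor(im,cv2.COLOR_BGR2HSV);print(hsv[250,200],hsv[170,200],hsv[250,150],hsv[250,240],hsv[250,60])
m=cv2.inRange(hsv,(18,190,90),(35,255,255));m=cv2.morphologyEx(m,cv2.MORPH_CLOSE,np.ones((45,45)))
c=max(cv2.findContours(m,0,1)[0],key=cv2.contourArea);print(cv2.minAreaRect(c))
E
```

```text
pos [ 0.4391 -0.2232  0.1236] yaw 2.0235 shift [-0.048 -0.027  3.745] turn 0.01965859962263478 q7 0.2929200837437861 t 25.325
[ 22  19 240] [ 22  19 241] [ 22 157 221] [ 21  18 240] [ 19  85 197]
((223.5, 251.5), (273.0, 75.0), 90.0)
```

```bash
python3 - <<'E'
from T import *
im=cv2.imread("pics/y10.png")
hsv=cv2.cvtColor(im,cv2.COLOR_BGR2HSV)
m=cv2.inRange(hsv,(18,130,90),(35,255,255));m=cv2.morphologyEx(m,cv2.MORPH_OPEN,np.ones((7,7)));m=cv2.morphologyEx(m,cv2.MORPH_CLOSE,np.ones((45,45)))
c=max(cv2.findContours(m,0,1)[0],key=cv2.contourArea);print(cv2.minAreaRect(c),cv2.boundingRect(c))
E
```

```text
((200.52285766601562, 250.49574279785156), (277.4517822265625, 122.18228912353516), 89.76126861572266) (139, 112, 124, 278)
```

Yellow measures exactly where I placed it (61 × 139 mm, 0.2° off). I'll grip it.

Request:
apply_moves:
  targets:
    - {"tx": -0.05, "ty": -0.03, "tz": 1.5, "turn": 0, "gripper": 78}
    - {"tx": -0.05, "ty": -0.03, "tz": 2.8, "turn": 0, "gripper": 78}
    - {"tx": -0.05, "ty": -0.03, "tz": 3.5, "turn": 0, "gripper": 78}
    - {"tx": -0.05, "ty": -0.03, "tz": 3.73, "turn": 0, "gripper": 78}
    - {"tx": -0.05, "ty": -0.03, "tz": 3.73, "turn": 0, "gripper": 78}
    - {"tx": -0.05, "ty": -0.03, "tz": 3.73, "turn": 0, "gripper": 56}
    - {"tx": -0.05, "ty": -0.03, "tz": 3.73, "turn": 0, "gripper": 56}
    - {"tx": -0.05, "ty": -0.03, "tz": 3.73, "turn": 0, "gripper": 56}
    - {"tx": -0.05, "ty": -0.03, "tz": 3.73, "turn": 0, "gripper": 56}
    - {"tx": -0.05, "ty": -0.03, "tz": 3.73, "turn": 0, "gripper": 56}

```text
t: 26.62
position: [0.4393, -0.2259, 0.0314]
tool_rot: [[-0.436, 0.9, 0.002], [0.9, 0.436, -0.001], [-0.001, 0.001, -1.0]]
force: [-0.7, 0.4, 6.5]
grip_width: 0.714
finger_force: 33.2
```

```bash
python3 - <<'E'
from T import *
o=r.observe()
tx=(py-o["position"][:2])@o["tool_rot"][:2,0]; print("off",tx)
x=np.array([np.cos(RY+h),np.sin(RY+h)])
go(mid-tx*x,RY+h,.12)
E
```

```text
off 0.0013210510540468514
pos [ 0.4393 -0.2259  0.0314] yaw 2.0215 shift [ 8.227  9.985 -3.546] turn 0.9578818248816702 q7 0.14770952955766212 t 26.625
```

Request:
apply_moves:
  targets:
    - {"tx": 0, "ty": 0, "tz": -0.6, "turn": 0, "gripper": 56}
    - {"tx": 0, "ty": 0, "tz": -2, "turn": 0, "gripper": 56}
    - {"tx": 0, "ty": 0, "tz": -3.5, "turn": 0, "gripper": 56}
    - {"tx": 0.6, "ty": 0.7, "tz": -3.8, "turn": 0.1, "gripper": 56}
    - {"tx": 1.8, "ty": 2.2, "tz": -3.8, "turn": 0.3, "gripper": 56}
    - {"tx": 3.2, "ty": 3.9, "tz": -3.8, "turn": 0.5, "gripper": 56}
    - {"tx": 4.6, "ty": 5.6, "tz": -3.8, "turn": 0.7, "gripper": 56}
    - {"tx": 6, "ty": 7.3, "tz": -3.8, "turn": 0.9, "gripper": 56}
    - {"tx": 7.4, "ty": 9, "tz": -3.8, "turn": 0.96, "gripper": 56}
    - {"tx": 8.1, "ty": 9.8, "tz": -3.8, "turn": 0.96, "gripper": 56}
    - {"tx": 8.23, "ty": 9.98, "tz": -3.8, "turn": 0.96, "gripper": 56}
    - {"tx": 8.23, "ty": 9.98, "tz": -3.8, "turn": 0.96, "gripper": 56}

```text
t: 28.12
position: [0.5731, 0.0667, 0.1255]
tool_rot: [[-0.311, 0.951, -0.001], [0.951, 0.311, -0.001], [-0.001, -0.001, -1.0]]
force: [-0.9, 0.2, -0.0]
grip_width: 0.716
finger_force: 33.4
```

Request:
apply_moves:
  targets:
    - {"tx": 0, "ty": 0, "tz": 0.8, "turn": 0, "gripper": 56}
    - {"tx": 0, "ty": 0, "tz": 2, "turn": 0, "gripper": 56}
    - {"tx": 0, "ty": 0, "tz": 2.6, "turn": 0, "gripper": 56}
    - {"tx": 0, "ty": 0, "tz": 2.8, "turn": 0, "gripper": 56}
    - {"tx": 0, "ty": 0, "tz": 2.8, "turn": 0, "gripper": 56}
    - {"tx": 0, "ty": 0, "tz": 2.8, "turn": 0, "gripper": 56}

```text
t: 28.88
position: [0.5743, 0.0682, 0.0562]
tool_rot: [[-0.311, 0.95, 0.002], [0.95, 0.311, 0.0], [-0.0, 0.002, -1.0]]
force: [-0.2, -0.5, -0.4]
grip_width: 0.715
finger_force: 33.4
```

```bash
python3 - <<'E'
from T import *
x=np.array([np.cos(RY+h),np.sin(RY+h)])
go(mid-.0013*x,RY+h,.0195)
E
```

```text
pos [0.5743 0.0682 0.0562] yaw 1.8874 shift [-0.003 -0.006  1.469] turn -0.0031207539454372294 q7 -0.36871839405064344 t 28.875
```

Request:
apply_moves:
  targets:
    - {"tx": 0, "ty": 0, "tz": 0.8, "turn": 0, "gripper": 56}
    - {"tx": 0, "ty": 0, "tz": 1.3, "turn": 0, "gripper": 56}
    - {"tx": 0, "ty": 0, "tz": 1.46, "turn": 0, "gripper": 56}
    - {"tx": 0, "ty": 0, "tz": 1.46, "turn": 0, "gripper": 56}
    - {"tx": 0, "ty": 0, "tz": 1.46, "turn": 0, "gripper": 76}
    - {"tx": 0, "ty": 0, "tz": 1.46, "turn": 0, "gripper": 76}
    - {"tx": 0, "ty": 0, "tz": 1.46, "turn": 0, "gripper": 76}
    - {"tx": 0, "ty": 0, "tz": 1.46, "turn": 0, "gripper": 76}
    - {"tx": 0, "ty": 0, "tz": 0, "turn": 0, "gripper": 76}
    - {"tx": 0, "ty": 0, "tz": -2, "turn": 0, "gripper": 76}
    - {"tx": 0, "ty": 0, "tz": -2.7, "turn": 0, "gripper": 76}
    - {"tx": 0, "ty": 0, "tz": -2.7, "turn": 0, "gripper": 76}

```text
t: 30.38
position: [0.5743, 0.068, 0.1237]
tool_rot: [[-0.311, 0.95, 0.002], [0.95, 0.311, 0.0], [-0.001, 0.002, -1.0]]
force: [0.7, 0.2, -1.6]
grip_width: 0.888
finger_force: 0.0
```

```bash
python3 - <<'E'
from T import *
go(pb,BY+h,.11)
E
```

```text
pos [0.5743 0.068  0.1237] yaw 1.887 shift [-10.107 -13.739   0.526] turn -0.9580063186407246 q7 -0.30877512108470856 t 30.375
```

Request:
apply_moves:
  targets:
    - {"tx": -0.8, "ty": -1.1, "tz": 0, "turn": -0.1, "gripper": 76}
    - {"tx": -2.1, "ty": -2.9, "tz": 0, "turn": -0.3, "gripper": 76}
    - {"tx": -3.5, "ty": -4.8, "tz": 0, "turn": -0.5, "gripper": 76}
    - {"tx": -4.9, "ty": -6.7, "tz": 0, "turn": -0.7, "gripper": 76}
    - {"tx": -6.3, "ty": -8.6, "tz": 0, "turn": -0.96, "gripper": 76}
    - {"tx": -7.7, "ty": -10.5, "tz": 0, "turn": -0.96, "gripper": 76}
    - {"tx": -9.1, "ty": -12.4, "tz": 0, "turn": -0.96, "gripper": 76}
    - {"tx": -10.1, "ty": -13.7, "tz": 0, "turn": -0.96, "gripper": 76}
    - {"tx": -10.1, "ty": -13.74, "tz": 0, "turn": -0.96, "gripper": 76}
    - {"tx": -10.1, "ty": -13.74, "tz": 0, "turn": -0.96, "gripper": 76}
    - {"tx": -10.1, "ty": -13.74, "tz": 0, "turn": -0.96, "gripper": 76}
    - {"tx": -10.1, "ty": -13.74, "tz": 0, "turn": -0.96, "gripper": 76}

```text
t: 31.88
position: [0.3266, -0.2778, 0.1228]
tool_rot: [[-0.438, 0.899, 0.0], [0.899, 0.438, 0.0], [0.0, 0.0, -1.0]]
force: [0.3, 0.2, 0.3]
grip_width: 0.891
finger_force: 0.0
```

```bash
python3 - <<'E'
from T import *
go(pb,BY+h,.0245)
cm=cam("wrist");a=r.camera("wrist")[...,::-1].copy()
im=rect(a,cm,pb,BY,.044,.2,.25,2);cv2.imwrite("pics/b11.png",im)
hsv=cv2.cvtColor(im,cv2.COLOR_BGR2HSV)
for n,m in(("blue",cv2.inRange(hsv,(95,90,60),(125,255,255))),("all",cv2.inRange(hsv,(0,0,130),(180,60,255))|cv2.inRange(hsv,(95,30,60),(125,255,255)))):
    m=cv2.morphologyEx(m,cv2.MORPH_OPEN,np.ones((5,5)));m=cv2.morphologyEx(m,cv2.MORPH_CLOSE,np.ones((31,31)))
    c=max(cv2.findContours(m,0,1)[0],key=cv2.contourArea);print(n,cv2.minAreaRect(c),cv2.boundingRect(c))
E
```

```text
pos [ 0.3266 -0.2778  0.1228] yaw 2.0239 shift [-0.04  -0.024  3.931] turn 0.02229160186958628 q7 0.4430746079978882 t 31.875
blue ((224.5, 252.0), (252.0, 71.0), 90.0) (189, 126, 72, 253)
all ((202.0, 252.0), (256.0, 120.0), 90.0) (142, 124, 121, 257)
```

Blue is also where it should be, about 1 mm off and 60 × 128 mm. I'll grip it.

Request:
apply_moves:
  targets:
    - {"tx": -0.04, "ty": 0, "tz": 1.5, "turn": 0, "gripper": 76}
    - {"tx": -0.04, "ty": 0, "tz": 2.9, "turn": 0, "gripper": 76}
    - {"tx": -0.04, "ty": 0, "tz": 3.7, "turn": 0, "gripper": 76}
    - {"tx": -0.04, "ty": 0, "tz": 3.92, "turn": 0, "gripper": 76}
    - {"tx": -0.04, "ty": 0, "tz": 3.92, "turn": 0, "gripper": 76}
    - {"tx": -0.04, "ty": 0, "tz": 3.92, "turn": 0, "gripper": 54}
    - {"tx": -0.04, "ty": 0, "tz": 3.92, "turn": 0, "gripper": 54}
    - {"tx": -0.04, "ty": 0, "tz": 3.92, "turn": 0, "gripper": 54}
    - {"tx": -0.04, "ty": 0, "tz": 3.92, "turn": 0, "gripper": 54}
    - {"tx": -0.04, "ty": 0, "tz": 3.92, "turn": 0, "gripper": 54}

```text
t: 33.17
position: [0.3269, -0.28, 0.0258]
tool_rot: [[-0.436, 0.9, 0.002], [0.9, 0.436, -0.001], [-0.002, 0.001, -1.0]]
force: [-0.0, 0.2, 7.8]
grip_width: 0.691
finger_force: 32.7
```

```bash
python3 - <<'E'
from T import *
o=r.observe()
tx=(pb-o["position"][:2])@o["tool_rot"][:2,0]-.001; print("off",tx)
x=np.array([np.cos(RY+h),np.sin(RY+h)])
go(back-tx*x,RY+h,.12)
E
```

```text
off 0.0001281060383677491
pos [ 0.3269 -0.28    0.0258] yaw 2.0214 shift [ 7.731 18.945 -3.758] turn 0.9568622787720099 q7 0.19299769716960105 t 33.175
```

Request:
apply_moves:
  targets:
    - {"tx": 0, "ty": 0, "tz": -0.6, "turn": 0, "gripper": 54}
    - {"tx": 0, "ty": 0, "tz": -2, "turn": 0, "gripper": 54}
    - {"tx": 0, "ty": 0, "tz": -3.5, "turn": 0, "gripper": 54}
    - {"tx": 0.4, "ty": 1, "tz": -4, "turn": 0.1, "gripper": 54}
    - {"tx": 1.2, "ty": 2.9, "tz": -4, "turn": 0.3, "gripper": 54}
    - {"tx": 2, "ty": 4.9, "tz": -4, "turn": 0.5, "gripper": 54}
    - {"tx": 2.8, "ty": 6.9, "tz": -4, "turn": 0.7, "gripper": 54}
    - {"tx": 3.7, "ty": 9, "tz": -4, "turn": 0.9, "gripper": 54}
    - {"tx": 4.5, "ty": 11, "tz": -4, "turn": 0.96, "gripper": 54}
    - {"tx": 5.3, "ty": 13, "tz": -4, "turn": 0.96, "gripper": 54}
    - {"tx": 6.1, "ty": 15, "tz": -4, "turn": 0.96, "gripper": 54}
    - {"tx": 6.9, "ty": 17, "tz": -4, "turn": 0.96, "gripper": 54}

```text
t: 34.67
position: [0.6345, 0.0615, 0.1252]
tool_rot: [[-0.311, 0.95, -0.0], [0.95, 0.311, -0.0], [-0.0, -0.0, -1.0]]
force: [-0.1, -0.2, -1.3]
grip_width: 0.691
finger_force: 33.1
```

Request:
apply_moves:
  targets:
    - {"tx": 0.6, "ty": 1.4, "tz": 0, "turn": 0, "gripper": 54}
    - {"tx": 0.83, "ty": 1.95, "tz": 0, "turn": 0, "gripper": 54}
    - {"tx": 0.83, "ty": 1.95, "tz": 0, "turn": 0, "gripper": 54}
    - {"tx": 0.83, "ty": 1.95, "tz": 1, "turn": 0, "gripper": 54}
    - {"tx": 0.83, "ty": 1.95, "tz": 2, "turn": 0, "gripper": 54}
    - {"tx": 0.83, "ty": 1.95, "tz": 2.8, "turn": 0, "gripper": 54}
    - {"tx": 0.83, "ty": 1.95, "tz": 2.8, "turn": 0, "gripper": 54}
    - {"tx": 0.83, "ty": 1.95, "tz": 2.8, "turn": 0, "gripper": 54}

```text
t: 35.67
position: [0.674, 0.0956, 0.0557]
tool_rot: [[-0.311, 0.95, 0.001], [0.95, 0.311, 0.0], [0.0, 0.001, -1.0]]
force: [0.1, 0.2, -0.5]
grip_width: 0.687
finger_force: 33.1
```

```bash
python3 - <<'E'
from T import *
x=np.array([np.cos(RY+h),np.sin(RY+h)])
go(back,RY+h,.0138)
E
```

```text
pos [0.674  0.0956 0.0557] yaw 1.8871 shift [ 0.251 -0.139  1.676] turn -0.004831058176630301 q7 -0.3097616501231857 t 35.675
```

Request:
apply_moves:
  targets:
    - {"tx": 0.25, "ty": -0.14, "tz": 0, "turn": 0, "gripper": 54}
    - {"tx": 0.25, "ty": -0.14, "tz": 0.7, "turn": 0, "gripper": 54}
    - {"tx": 0.25, "ty": -0.14, "tz": 1.2, "turn": 0, "gripper": 54}
    - {"tx": 0.25, "ty": -0.14, "tz": 1.2, "turn": 0, "gripper": 54}
    - {"tx": 0.25, "ty": -0.14, "tz": 1.2, "turn": 0, "gripper": 54}

```text
t: 36.3
position: [0.6684, 0.1005, 0.0246]
tool_rot: [[-0.311, 0.95, -0.0], [0.95, 0.311, 0.0], [0.0, -0.0, -1.0]]
force: [0.1, 0.1, -0.1]
grip_width: 0.688
finger_force: 33.1
```

```bash
python3 - <<'E'
from T import *
go(back,RY+h,.0138)
E
```

```text
pos [0.6684 0.1005 0.0246] yaw 1.8874 shift [-0.008  0.017  0.434] turn -0.0030271774587132447 q7 -0.3401733314081398 t 36.3
```

Then lower, release, rise and back off to a viewpoint over the rack.

Request:
apply_moves:
  targets:
    - {"tx": 0, "ty": 0.01, "tz": 0.3, "turn": 0, "gripper": 54}
    - {"tx": 0, "ty": 0.01, "tz": 0.43, "turn": 0, "gripper": 54}
    - {"tx": 0, "ty": 0.01, "tz": 0.43, "turn": 0, "gripper": 54}
    - {"tx": 0, "ty": 0.01, "tz": 0.43, "turn": 0, "gripper": 74}
    - {"tx": 0, "ty": 0.01, "tz": 0.43, "turn": 0, "gripper": 74}
    - {"tx": 0, "ty": 0.01, "tz": 0.43, "turn": 0, "gripper": 74}
    - {"tx": 0, "ty": 0.01, "tz": 0.43, "turn": 0, "gripper": 74}
    - {"tx": 0, "ty": 0, "tz": -1, "turn": 0, "gripper": 74}
    - {"tx": 0, "ty": 0, "tz": -3, "turn": 0, "gripper": 74}
    - {"tx": 0, "ty": -1, "tz": -5, "turn": 0, "gripper": 74}
    - {"tx": 0, "ty": -3, "tz": -7, "turn": 0, "gripper": 74}
    - {"tx": 0, "ty": -5, "tz": -9, "turn": 0, "gripper": 74}

```text
t: 37.8
position: [0.5593, 0.0648, 0.2396]
tool_rot: [[-0.312, 0.95, 0.0], [0.95, 0.312, -0.0], [-0.0, 0.0, -1.0]]
force: [0.1, -0.5, 1.3]
grip_width: 0.864
finger_force: 0.0
```

Request:
apply_moves:
  targets:
    - {"tx": -1, "ty": 0, "tz": -0.5, "turn": 0, "gripper": 74}
    - {"tx": -1, "ty": 0, "tz": -0.5, "turn": 0, "gripper": 74}
    - {"tx": -1, "ty": 0, "tz": -0.5, "turn": 0, "gripper": 74}
    - {"tx": -1, "ty": 0, "tz": -0.5, "turn": 0, "gripper": 74}

```text
t: 38.3
position: [0.5678, 0.0426, 0.2498]
tool_rot: [[-0.313, 0.95, -0.002], [0.95, 0.313, 0.001], [0.001, -0.001, -1.0]]
force: [0.4, 0.6, 0.6]
grip_width: 0.865
finger_force: 0.0
```

```bash
python3 - <<'E'
from T import *
cm=cam("wrist");print(r.observe()["position"]);im=r.camera("wrist")[...,::-1].copy();cv2.imwrite("pics/w12.png",im)
g=lambda z:rect(im,cm,mid,RY,z,.33,.25,2.3)
f,b,c=g(.046),g(.040),g(.032);k=f.shape[1]//3
cv2.imwrite("pics/fin.png",np.hstack([f[:,:k+8],b[:,k+8:2*k-8],c[:,2*k-8:]])); print(f.shape)
E
```

```text
[0.5678 0.0426 0.2498]
(575, 759, 3)
```

View pics/fin.png

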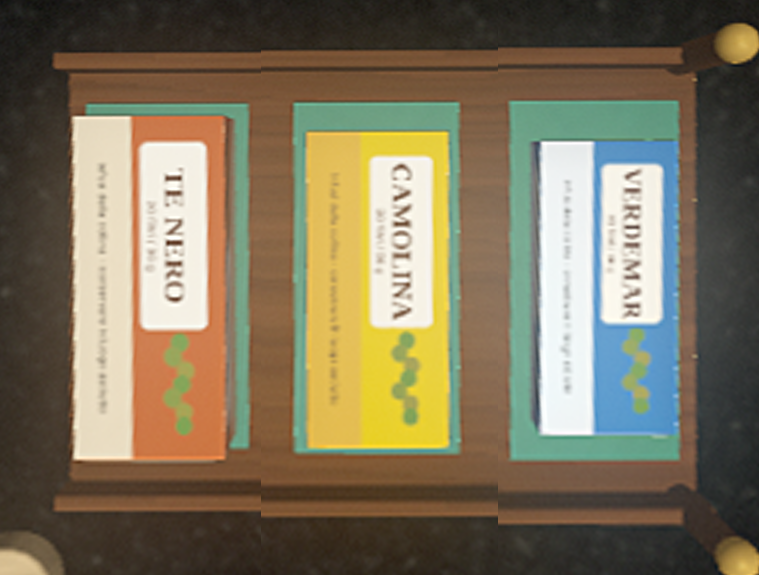

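In the rack-frame view, red is centred at (149.5,288), yellow at (377,289.5) and blue at (610,288). The inlay centres are 149.5, 379.5 and 609.5 at row 287.5, so all three boxes are within about 1 mm and square. I'll hand the job in.

```bash
python3 -c "
from plant import r
print(r.finish_job())"
```

```text
the job is handed in; nothing more can be done
None
```

I've handed the job in: red is at the front, yellow in the middle and blue at the back, all flat, square and within about 1 mm of their inlay centres, at about 38 s of the 112 s limit.

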